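# Make up a movement kit and a crown-fitting kit

### The job

Make up the kits for the next two watch jobs. Movement kit: put the gold watch movement and the small clear-lidded black cup with its screws side by side on the floor of the round wooden stand, then cover both with the glass cloche so that it sits level on the floor inside the stand's lip. Crown kit: lay the pin vice with the blue sleeve flat in the long trough of the rectangular wooden tray and stand the brass-brown tin upright in one of that tray's two square wells; leave the black tin and the pink-ended screwdriver where they lie.

Things in the scene. Friction and masses are not known exactly. Their poses are not given: they have to be found in the camera images.
- movement: bare watch movement, a flat gold disc 26 mm in diameter and 6 mm high at its highest (the solid rim that can be gripped is 4 mm high), 12 g; origin at the centre of its underside, z up. Loose.
- screw_cup: small round black cup with a clear press lid that does not come off, no label, 26 mm in diameter, 26 mm high, 16 g; origin at the centre of its underside, z up. Loose.
- cloche: clear glass dust cloche: hollow dome, outer diameter 79 mm, open below, 80 mm high in all, 75 g. Lifted by the knob on top, a round post 17 mm in diameter from 53 to 79 mm above the rim. The wall, 2 mm thick, leaves 73 mm clear inside up to 40 mm above the rim. Origin: centre of the open lower rim, z up. Loose; stands on the bench at the start.
- brown_tin: round brass-brown parts tin; its press lid (stays on) is brown too, with a pale round label; 36 mm in diameter, 20 mm high, 30 g; origin at the centre of its underside, z up. Loose.
- pin_vice: pin vice: slim turned steel tool with a blue sleeve in the middle, lying flat, 122 mm long along its own y axis, 9 mm thick, 26 g; origin at mid length on its underside, z up. Its thin nose takes up the last 26 mm at the +y end; the thick body runs from y = -59 to +35 mm and balances at y = -12 mm. Loose.
- cloche_stand: round dark wooden stand with grey felt on its floor, fixed to the bench: 108 mm in diameter over its flaring lip, which is 11 mm high; floor 4 mm above the bench, 88 mm in diameter at the floor, 97 mm at the top of the lip. Origin at the centre of its underside, z up.
- job_tray: fixed rectangular dark wooden tray with grey felt, 164 mm along its x, 121 along its y; walls 4 mm thick, 9 high; floor 4 mm above the bench; ribs between compartments 3 mm thick, tops at 7 mm. Long trough 156 x 48 mm, centred at x = 0, y = -32.5 mm in the tray's frame; two square wells 76 (x) x 62 mm (y), centred at x = +40 and -40, y = +25.5 mm. Origin: centre of underside, z up.
- black_tin: bystander: round black parts tin whose black lid bears a pale round label, 31 mm in diameter, 25 mm high; origin at the centre of its underside. Loose; to be left alone.
- pink_screwdriver: bystander: slim watch screwdriver with a pink end, lying flat, 92 mm long along its own y axis, 12 mm thick; origin at mid length on its underside. Loose; to be left alone.
There are look-alikes about, which are no part of the job. What is shaped like the screw_cup but orange, red or turquoise is not meant.

How it is judged (in metres and radians):
At the end, for the whole second after the job is handed in: Movement and cup stand on the stand's floor within 26 mm of the cloche's axis; the cloche, on the same floor, is level and within 9 mm of the stand's centre. The pin vice lies flat along the trough; the brown tin stands flat in a square well. All at rest; bystanders moved under 30 mm (z of each of movement, screw_cup, cloche in the frame of cloche_stand below 0.007 m and horizontal distance between each of movement, screw_cup and cloche below 0.026 m and angle between each of movement, screw_cup's own z axis and vertical below 0.1 rad and angle between each of cloche, brown_tin's own z axis and vertical below 0.06 rad and horizontal distance between cloche and cloche_stand below 0.009 m and z of each of pin_vice, brown_tin in the frame of job_tray below 0.0065 m and y of pin_vice in the frame of job_tray between -0.053 and -0.012 m and x of pin_vice in the frame of job_tray between -0.022 and 0.022 m and angle between the y axis of pin_vice and the x axis of job_tray, either way round below 0.36 rad and y of brown_tin in the frame of job_tray between 0.006 and 0.045 m and (x of brown_tin in the frame of job_tray between 0.014 and 0.066 m or x of brown_tin in the frame of job_tray between -0.066 and -0.014 m) and linear speed of each of movement, screw_cup, cloche, pin_vice, brown_tin below 0.01 m/s); the robot touches nothing.
It fails at once if the black tin is moved by more than 30 mm (distance of black_tin from where it was at the start of the episode above 0.03 m).
It fails at once if the pink-ended screwdriver is moved by more than 30 mm (distance of pink_screwdriver from where it was at the start of the episode above 0.03 m).
It fails at once if the glass cloche is tipped over (angle between cloche's own z axis and vertical above 0.8 rad).
It also fails if it takes over 128 s, if anything falls off the work surface, if the arm or the gripper's body presses on something with over 40 N, if the wrist force passes 120 N, or if a joint passes its speed limit or range.

### The arm

A 6-joint arm with a two-finger parallel gripper is mounted at the origin on a cart in front of the work surface, level with it; the furniture and walls round the work are solid. World frame = base frame: x ahead of the robot, y to its left, z up, the work surface at z = 0. Lengths are in m, angles in degrees, forces in N, time in s.
With the tool pointing down it reaches from about 0.3 to 0.75 m from the base axis. Payload 8.5 kg.
Tool frame: the origin (TCP) lies on the centre line of the jaws, within the pads' length; the fingertips stand 14 mm ahead of it and the grasp point (between the pads) lies 5 mm behind it; z points along the fingers, x is the direction in which the jaws open and shut, and the axes are right-handed (so a half turn about z gives the same grasp; the last joint's range is limited). The gripper opens to 85 mm and grips with 20 to 120 N. Pads are 22 mm wide; open, the fingers measure 114 mm over their backs; the gripper's body (76 mm by 85 mm) begins 54 mm behind the grasp point. The pads swing forward as they close: fully open they stand 13 mm farther back than shut.
Start: joints at [-89.628, 21.807, 74.336, -0, 83.858, -12.336], TCP at [0.121, -0.537, 0.245] pointing down, gripper open.
Joint ranges: [-178.18, 178.18], [-50.72, 133.34], [12.68, 142.11], [-81.47, 261.47], [9.98, 163.14], [-165.26, 165.26]. Speed limits (degrees/s): [136.94, 136.94, 180, 180, 180, 180].

### API

Orientations are given as a 3x3 rotation matrix whose columns are the frame's x, y, z axes.
In Python, from rig import * gives the robot as it stands.
- The arm moves only by the shell command python3 -m crank 'ROWS' [FORCE]. ROWS is JSON, one flat list of numbers, 7 for each row, row after row: the turn, a rotation vector about the world's x, y, z in rad, then the shift along the world's x, y, z in m, then the opening in per cent of the stroke, from 0 (shut) to 100 (fully open). A call has 1 to 20 rows; each row shifts and turns the commanded pose from where the row before left it; what a row does not reach is not made up. A row lasts 1/10 s, in which the tool goes at most 50 mm and 8.59 degrees, less where a joint would pass 70% of its speed; a pose out of reach is approached as far as the arm can. A call is refused whole if a number of a shift passes 0.05 or a number of a turn 0.15, either way. A call with a gripper value outside its range is refused whole. The fingers move at their own pace and stop on an object; FORCE is the grip in N (left out, the last holds). Time passes only in rows, so rows that do not move let the fingers close. It gives the time, the measured TCP pose, the force and the opening at its end, in the units of the state.
- observe(): the state, without advancing time (a new reading comes with each control period).
- get_image(name): name is "side" or "top" or "wrist"; returns a dict with "frame" (420x560x3 uint8, red, green, blue), "fov_y" (degrees; the focal length in pixels is half the picture's height over the tangent of half this angle, whatever the lens; pixels are square), "cx", "cy" (the principal point, pixels), "k1" (the pictures are not rectified: a ray, as slopes to the right and down, at radius r is drawn at 1 + k1 r^2 times it, then the intrinsics apply), "world_to_cam" (4x4, takes a point from world to camera coordinates). Camera axes: x right, y up, looking along -z (the intrinsics and any distortion apply to the point x, -y, -z); pixel columns grow to the right and rows downward; lengths in m; the calibration is good to about 2 mm. A picture is of the moment at which its call begins. There is no depth.
- close_job(): hands the job in, once; it reports no verdict.
The state is a dict: "time_s": time; "q": joint angles; "qvel": joint speeds; "joint_efforts": joint torques, N m; "position": TCP position; "tool_rot": TCP orientation; "ft_force": force on the tool from outside, world axes, zero at the start; "wrist_torque": the same for the moment, N m; "grip_width": finger opening in m.
Only numpy, scipy, OpenCV 4.12 (cv2) and the standard library are available. Lean on these libraries where they do the work, as an engineer would, in place of code of your own. Each camera call takes 0.05 s, during which the arm holds its last target. There are 200 camera calls.

## Working session

There is one attempt and no reset: what is moved stays moved. The work goes in short steps, Python scripts to look and compute and a shell command to move; the robot and the scene stay as the last step left them, time stands still between calls to the robot, and variables do not carry over. Pictures are saved under pics/ and viewed, about 12 in all and at most 16, crops included, and the job is handed in when it is done.

```bash
mkdir -p pics; ls; cat > h.py <<'E'
from rig import *
import numpy as np, cv2
def snap(n,fn=None):
    d=get_image(n)
    if fn: cv2.imwrite('pics/'+fn,d['frame'][:,:,::-1])
    return d
def ray(d,u,v):
    h=d['frame'].shape[0]; f=h/2/np.tan(np.radians(d['fov_y'])/2)
    x,y=(u-d['cx'])/f,(v-d['cy'])/f
    a,b=x,y
    for _ in range(20):
        s=1+d['k1']*(a*a+b*b); a,b=x/s,y/s
    M=np.array(d['world_to_cam']); R,t=M[:3,:3],M[:3,3]
    return -R.T@t, R.T@np.array([a,-b,-1.])
def pt(d,u,v,z):
    o,r=ray(d,u,v); return o+r*(z-o[2])/r[2]
def px(d,p):
    h=d['frame'].shape[0]; f=h/2/np.tan(np.radians(d['fov_y'])/2)
    c=np.array(d['world_to_cam'])@np.r_[p,1]; a,b=c[0]/-c[2],-c[1]/-c[2]
    s=1+d['k1']*(a*a+b*b); return np.array([d['cx']+f*a*s,d['cy']+f*b*s])
E
python3 - <<'E'
from h import *
import pickle
for n in('top','side','wrist'):
    d=snap(n,n+'0.png'); pickle.dump(d,open(n+'0.pkl','wb'))
    print(n,d['fov_y'],d['cx'],d['cy'],d['k1'],ray(d,280,210))
d=pickle.load(open('top0.pkl','rb'))
print(observe())
E
```

```text
pics
top 55.10025512459196 273.350183464886 210.2054126262756 5.137976567487401e-05 (array([ 0.31296446, -0.00102786,  0.98439147]), array([ 0.18890294,  0.00857887, -0.98209736]))
side 55.21307064653472 269.70397421304966 209.76990347053703 -0.0803444733891187 (array([0.20900811, 0.55407063, 0.61310706]), array([ 0.30788587, -0.66116141, -0.68463831]))
wrist 68.97990790800235 273.2884477354917 207.22924625726296 -0.009750228976769387 (array([ 0.18654324, -0.52143781,  0.37424163]), array([-0.25753465, -0.08101124, -0.9631601 ]))
{'time_s': 0.15, 'q': array([-8.96285583e+01,  2.18331306e+01,  7.43705025e+01,  5.56607024e-04,
        8.38586194e+01, -1.23366632e+01]), 'qvel': array([-0.05992466, -0.16242143, -0.15749698,  0.01336044,  0.07330571,
       -0.02488148]), 'joint_efforts': array([ 4.79187904e-03, -4.48623025e+01, -2.31347018e+01, -1.09280065e-04,
        3.78287470e-03, -9.61917777e-06]), 'position': array([ 0.12098182, -0.53632772,  0.24486933]), 'tool_rot': array([[ 2.19983181e-01, -9.75503665e-01,  2.61499856e-06],
       [-9.75503090e-01, -2.19983048e-01,  1.08655052e-03],
       [-1.05935875e-03, -2.41573778e-04, -9.99999410e-01]]), 'ft_force': array([ 0.17790252, -0.55364195, -0.07319736]), 'wrist_torque': array([0.00011615, 0.02495396, 0.05335023]), 'grip_width': 0.08535692710130192}
```

View pics/top0.png

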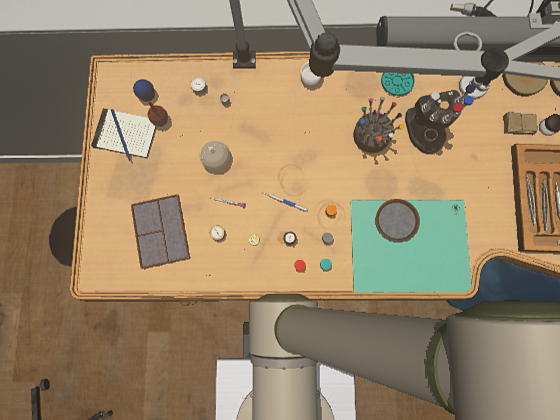

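View pics/side0.png

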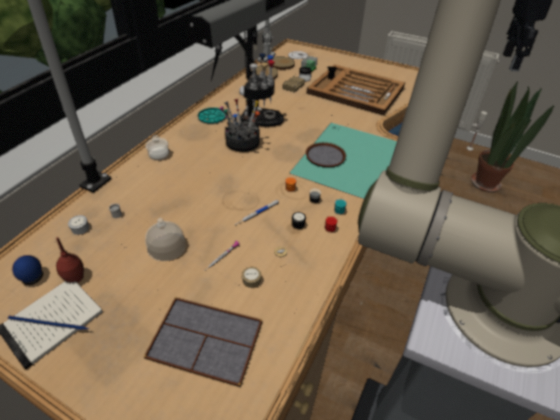

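The top view shows these, in pixels:
- stand (397,220), cloche (215,157), tray (160,232)
- pin vice (285,202), pink screwdriver (228,203), movement (254,240)

Look-alikes:
- For the cup: dark (327,239); orange (331,211), red (300,266), turquoise (326,265), and grey at the back (224,99).
- For the brown tin: (218,233), (290,239) and (198,86).

Next I'll check these in one close crop.

```bash
python3 - <<'E'
from h import *
import pickle
d=pickle.load(open('top0.pkl','rb'));im=d['frame'][:,:,::-1]
a=cv2.resize(im[185:275,195:345],None,fx=5,fy=5,interpolation=cv2.INTER_CUBIC)
b=cv2.resize(im[70:110,180:240],None,fx=3,fy=3,interpolation=cv2.INTER_CUBIC)
s=pickle.load(open('side0.pkl','rb'))['frame'][:,:,::-1]
a[:120,:180]=b
cv2.imwrite('pics/crop1.png',a)
for n,u,v,z in [('stand',397,220,.011),('cloche',215,157,.04),('tc',132,203,.009),('tc',178,195,.009),('tc',189,262,.009),('tc',142,269,.009),('vice',285,202,.005),('sd',228,203,.006),('mov',254,240,.004),('cup',327,239,.026),('black',290,239,.025),('brown',218,233,.02)]:
    print(n,u,v,pt(d,u,v,z).round(4))
E
```

```text
stand 397 220 [ 0.4731 -0.2768  0.011 ]
cloche 215 157 [0.6288 0.1664 0.04  ]
tc 132 203 [0.5215 0.3773 0.009 ]
tc 178 195 [0.5409 0.2624 0.009 ]
tc 189 262 [0.3742 0.2287 0.009 ]
tc 142 269 [0.3579 0.3425 0.009 ]
vice 285 202 [ 0.5215 -0.005   0.005 ]
sd 228 203 [0.52  0.137 0.006]
mov 254 240 [0.4273 0.0717 0.004 ]
cup 327 239 [ 0.426  -0.1042  0.026 ]
black 290 239 [ 0.4267 -0.0161  0.025 ]
brown 218 233 [0.443 0.158 0.02 ]
```

View pics/crop1.png

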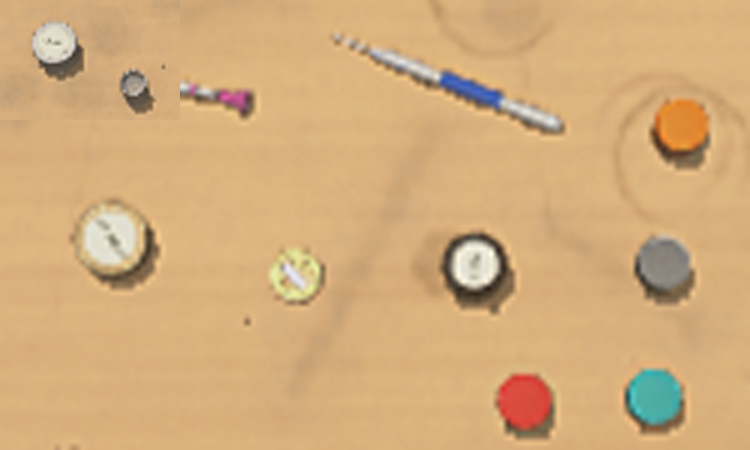

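The close crop settles the choices, in top-view pixels:
- **Screw cup:** the dark one at (327,239).
- **Brown tin:** gold rim with a pale label, at (218,233).
- **Black tin:** black rim, at (290,239), left alone.
- **Movement:** the gold disc at (254,240).
- **Pin vice:** blue sleeve, nose pointing up-left.

I'm moving above the movement now.

```bash
python3 -m crank '[0,0,-0.111,0.022,0.0434,-0.006,50, 0,0,-0.111,0.022,0.0434,-0.006,50, 0,0,0,0.022,0.0434,-0.006,50, 0,0,0,0.022,0.0434,-0.006,50, 0,0,0,0.022,0.0434,-0.006,50, 0,0,0,0.022,0.0434,-0.006,50, 0,0,0,0.022,0.0434,-0.006,50, 0,0,0,0.022,0.0434,-0.006,50, 0,0,0,0.022,0.0434,-0.006,50, 0,0,0,0.022,0.0434,-0.006,50, 0,0,0,0.022,0.0434,-0.006,50, 0,0,0,0.022,0.0434,-0.006,50, 0,0,0,0.022,0.0434,-0.006,50, 0,0,0,0.022,0.0434,-0.006,50, 0,0,0,0,0,0,50, 0,0,0,0,0,0,50]' 20
cat >> h.py <<'E'
def st():
    o=observe(); R=o['tool_rot']
    print('t',o['time_s'],'p',o['position'].round(4),'yaw',np.degrees(np.arctan2(R[1,0],R[0,0])).round(1),'tz',R[:,2].round(3),'q',o['q'].round(0),'w',round(o['grip_width'],4),'F',o['ft_force'].round(1))
E
python3 - <<'E'
from h import *
d=snap('wrist','w1.png'); st()
print(px(d,[.4273,.0717,.004]))
import pickle; pickle.dump(d,open('w1.pkl','wb'))
E
```

```text
time_s: 1.75
position: [0.4288, 0.0719, 0.1609]
tool_rot: [[0.003, -1.0, -0.001], [-1.0, -0.003, -0.0], [0.0, 0.001, -1.0]]
ft_force: [-0.8, 0.2, 0.0]
grip_width: 0.0427
t 1.8 p [0.4287 0.0709 0.1612] yaw -90.0 tz [-0.001 -0.    -1.   ] q [ -6.  16. 100.  -0.  65.  84.] w 0.0428 F [ 0.  -0.7 -0.1]
[273.49724929 198.50181024]
```

View pics/w1.png

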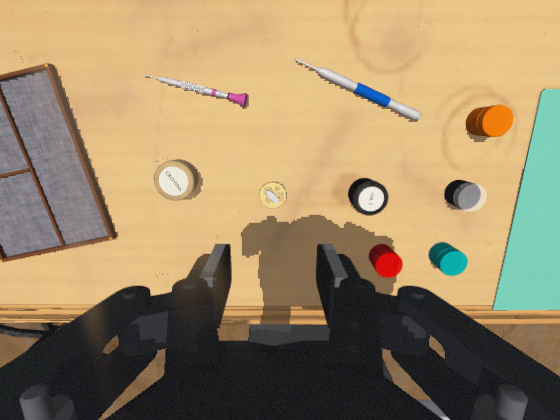

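The wrist view shows:
- movement (273,195), brown tin (175,180), black tin (370,198)
- black cup (465,194), with a clear/grey lid
- vice from (297,62) to (419,116), pink screwdriver (200,92)

I'll take the positions from this picture.

```bash
python3 - <<'E'
from h import *
import pickle
w=pickle.load(open('w1.pkl','rb'));t=pickle.load(open('top0.pkl','rb'))
hsv=cv2.cvtColor(w['frame'],cv2.COLOR_RGB2HSV);
def blob(m,x0,x1,y0,y1):
    a=np.zeros(m.shape,np.uint8);a[y0:y1,x0:x1]=m[y0:y1,x0:x1]
    c=max(cv2.findContours(a,cv2.RETR_EXTERNAL,cv2.CHAIN_APPROX_NONE)[0],key=cv2.contourArea)
    return cv2.minEnclosingCircle(c),cv2.fitEllipse(c),cv2.minAreaRect(c)
H,S,V=[hsv[:,:,i].astype(int) for i in range(3)]
for u,v in[(273,183),(265,200),(300,190),(457,195),(467,194),(483,196),(191,180),(176,180),(340,80),(372,95)]:print(u,v,hsv[v,u],end=' ')
print()
m=((H>22)&(V>150)).astype(np.uint8)
print('mov',r:=blob(m,250,295,175,215)[0],pt(w,*r[0],.004))
m=((S<90)).astype(np.uint8)
for n,b,z in[('brownlabel',(150,197,155,205),.02),('black',(345,390,170,220),.02),('cup',(440,492,175,215),.013)]:
    r=blob(m,*b);print(n,r[0],r[1],pt(w,*r[1][0],z).round(4))
m=((S<90)|(H>90)).astype(np.uint8)
r=blob(m,290,425,52,125);print('vice',r[2]);b=cv2.boxPoints(r[2]);print([pt(w,*p,.005).round(4) for p in b])
m=((H>100)&(H<125)&(S>130)).astype(np.uint8); r=blob(m,340,400,70,115);print('blue',r[2],pt(w,*r[2][0],.005))
E
```

```text
273 183 [ 24 103 239] 265 200 [ 20 111 212] 300 190 [ 17 102 220] 457 195 [60  6 79] 467 194 [150   5 140] 483 196 [ 20  48 234] 191 180 [ 18 103 206] 176 180 [ 21  17 237] 340 80 [ 15   5 216] 372 95 [106 242 197] 
mov ((272.38372802734375, 194.8488311767578), 12.707271575927734) [0.43090263 0.07277792 0.004     ]
brownlabel ((173.36363220214844, 180.36363220214844), 15.765168190002441) ((173.17758178710938, 180.50416564941406), (28.03641700744629, 30.719350814819336), 137.38363647460938) [0.4475 0.1616 0.02  ]
black ((368.0909118652344, 194.7954559326172), 19.69908332824707) ((367.8251953125, 196.14552307128906), (33.693294525146484, 38.50657653808594), 120.14769744873047) [ 0.4335 -0.014   0.02  ]
cup ((465.5, 194.5), 20.988191604614258) ((465.9897155761719, 195.40274047851562), (29.21945571899414, 42.19596862792969), 103.2331771850586) [ 0.4328 -0.1082  0.013 ]
vice ((357.52740478515625, 88.01278686523438), (138.70643615722656, 12.022029876708984), 25.016895294189453)
[array([0.5464, 0.056 , 0.005 ]), array([0.555 , 0.0518, 0.005 ]), array([ 0.5075, -0.0618,  0.005 ]), array([ 0.4981, -0.0584,  0.005 ])]
blue ((372.1131591796875, 94.68614196777344), (35.94526290893555, 10.692961692810059), 25.016895294189453) [ 0.52182665 -0.01500928  0.005     ]
```

```bash
python3 - <<'E'
import cv2
a=cv2.imread('pics/w1.png');cv2.imwrite('pics/c2.png',cv2.resize(a[150:230,430:510],None,fx=4,fy=4,interpolation=cv2.INTER_CUBIC))
E
```

```text
(no output)
```

View pics/c2.png

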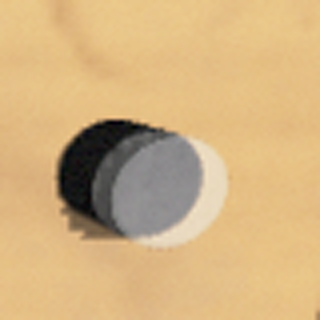

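Confirmed: a black cup with a clear lid. Descending on the movement.

```bash
python3 -m crank '[0,0,0,0.001,0.001,-0.03,50, 0,0,0,0.001,0.001,-0.04,50, 0,0,0,0,0,-0.04,50, 0,0,0,0,0,-0.025,50, 0,0,0,0,0,-0.0115,50, 0,0,0,0,0,0,50, 0,0,0,0,0,0,30, 0,0,0,0,0,0,15, 0,0,0,0,0,0,15, 0,0,0,0,0,0,15, 0,0,0,0,0,0,15]' 30; python3 -c "
from h import *
st();snap('wrist','w2.png')"
```

```text
time_s: 2.9
position: [0.4315, 0.0727, 0.0157]
tool_rot: [[0.0, -1.0, 0.002], [-1.0, -0.0, -0.001], [0.001, -0.002, -1.0]]
ft_force: [-1.2, -4.1, 7.6]
grip_width: 0.0223
t 2.9 p [0.4315 0.0727 0.0157] yaw -90.0 tz [ 0.002 -0.001 -1.   ] q [ -6.  30. 109.  -0.  40.  84.] w 0.0223 F [-1.2 -4.1  7.6]
```

View pics/w2.png

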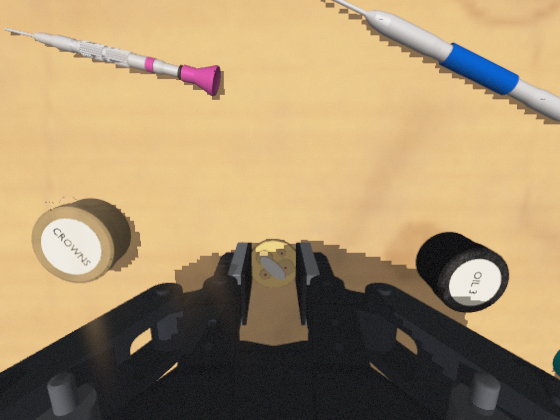

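The movement is centred between the pads, but the width of 22.3 mm and the 7.6 N upward force mean the tips sit on top of the rim. I'll reopen and go about 2 mm lower.

```bash
python3 -m crank '[0,0,0,0,0,0.004,50, 0,0,0,0,0,0,50, 0,0,0,0,0,0,50, 0,0,0,0,0,-0.006,42, 0,0,0,0,0,0,42, 0,0,0,0,0,0,30, 0,0,0,0,0,0,15, 0,0,0,0,0,0,15, 0,0,0,0,0,0,15, 0,0,0,0,0,0,15]' 30
```

```text
time_s: 3.95
position: [0.4323, 0.073, 0.014]
tool_rot: [[0.0, -1.0, 0.004], [-1.0, -0.0, -0.0], [0.0, -0.004, -1.0]]
ft_force: [-1.7, 0.3, 25.1]
grip_width: 0.023
```

```bash
python3 -m crank '[0,0,0,0,0,0.002,15, 0,0,0,0,0,0.02,15, 0,0,0,0,0,0.03,15, 0,0,0,0,0,0.0,15]' 30; python3 -c "
from h import *
st();d=snap('wrist','w3.png')
import cv2
cv2.imwrite('pics/c3.png',cv2.resize(d['frame'][180:360,160:400,::-1],None,fx=2.5,fy=2.5))"
```

```text
time_s: 4.35
position: [0.4322, 0.0731, 0.0668]
tool_rot: [[0.0, -1.0, 0.005], [-1.0, -0.0, -0.0], [0.0, -0.005, -1.0]]
ft_force: [-0.0, -0.7, 0.2]
grip_width: 0.0227
t 4.35 p [0.4322 0.0731 0.0668] yaw -90.0 tz [ 0.005 -0.    -1.   ] q [ -6.  25. 106.   0.  49.  84.] w 0.0227 F [-0.  -0.7  0.2]
```

View pics/c3.png

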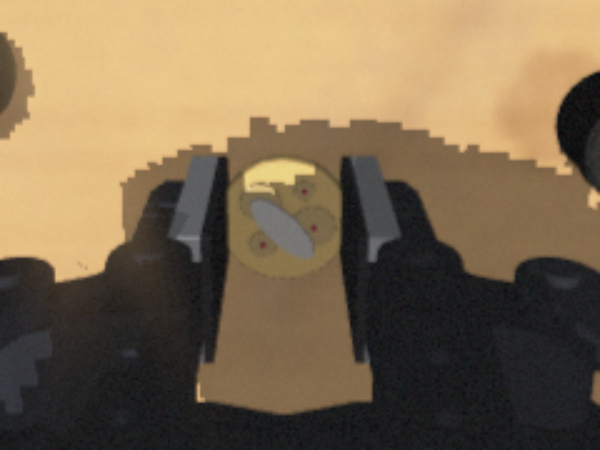

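The disc came up with the gripper, at (274,267) and unchanged in size, so it is held. I'm carrying it towards the stand and measuring the stand from there.

```bash
python3 -m crank '[0,0,0,0.004,-0.03,0.03,15, 0,0,0,0.004,-0.04,0.02,15, 0,0,0,0.004,-0.04,0.02,15, 0,0,0,0.004,-0.04,0.02,15, 0,0,0,0.004,-0.04,0,15, 0,0,0,0.004,-0.04,0,15, 0,0,0,0.004,-0.04,0,15, 0,0,0,0.004,-0.04,0,15, 0,0,0,0.004,-0.04,0,15, 0,0,0,0,0,0,15, 0,0,0,0,0,0,15]' 30; python3 -c "
from h import *
import pickle
st();d=snap('wrist','w4.png');pickle.dump(d,open('w4.pkl','wb'))
o=observe()['position'];p=pt(d,274,267,o[2]-.010);print('disc',p,p-o)
print(px(d,[.473,-.277,.011]))
"
```

```text
time_s: 5.5
position: [0.4665, -0.2771, 0.153]
tool_rot: [[-0.002, -1.0, -0.002], [-1.0, 0.002, 0.002], [-0.002, 0.002, -1.0]]
ft_force: [-0.1, -0.0, 0.1]
grip_width: 0.0223
t 5.5 p [ 0.4665 -0.2771  0.153 ] yaw -90.1 tz [-0.002  0.002 -1.   ] q [-43.  26.  84.   0.  70.  47.] w 0.0223 F [-0.1 -0.   0.1]
disc [ 0.46536578 -0.27713318  0.14334823] [-0.0011938  -0.00087499 -0.01      ]
[273.61185757 193.65466852]
```

View pics/w4.png

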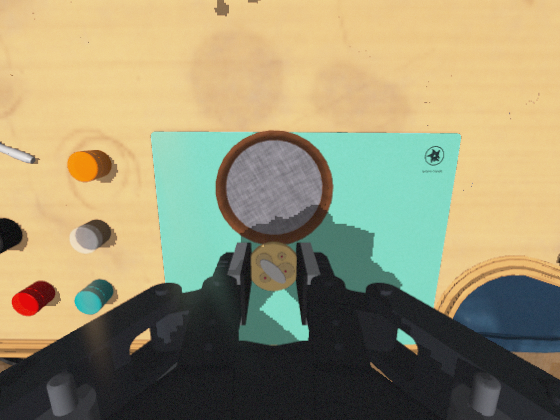

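Disc still held at (274,267). The stand's ring is centred at about (275,187), spanning u 217–333 and v 131–244.

```bash
python3 -c "
from h import *
import pickle
d=pickle.load(open('w4.pkl','rb'));t=pickle.load(open('top0.pkl','rb'))
for z in(.008,.011):print(pt(d,275,187.5,z),[pt(d,*q,z).round(4) for q in((217,187),(333,187),(275,131),(275,244))])
import cv2
# stand in top view: dark/felt region
for n,f,b in(('w',d,(205,345,120,244)),('t',t,(370,425,192,250))):
    hs=cv2.cvtColor(f['frame'],cv2.COLOR_RGB2HSV).astype(int)
    m=np.zeros(hs.shape[:2],np.uint8);x0,x1,y0,y1=b
    m[y0:y1,x0:x1]=((hs[...,0]<20)|(hs[...,0]>110)|(hs[...,1]<60))[y0:y1,x0:x1]
    if n=='w':m[:132]=0
    c=max(cv2.findContours(m,cv2.RETR_EXTERNAL,cv2.CHAIN_APPROX_NONE)[0],key=cv2.contourArea)
    e=cv2.fitEllipse(c);print(n,e,pt(f,*e[0],.010))
"
```

```text
[ 0.47808292 -0.27827728  0.008     ] [array([ 0.4786, -0.2253,  0.008 ]), array([ 0.4785, -0.3313,  0.008 ]), array([ 0.5282, -0.2783,  0.008 ]), array([ 0.4228, -0.2783,  0.008 ])]
[ 0.47869387 -0.27826323  0.011     ] [array([ 0.4792, -0.2258,  0.011 ]), array([ 0.4791, -0.3307,  0.011 ]), array([ 0.5283, -0.2783,  0.011 ]), array([ 0.424 , -0.2782,  0.011 ])]
w ((273.8349914550781, 187.31759643554688), (113.16964721679688, 117.13373565673828), 88.64439392089844) [ 0.47866046 -0.27721131  0.01      ]
t ((397.1504211425781, 213.3909454345703), (52.41840744018555, 53.88676452636719), 148.6371612548828) [ 0.48956641 -0.27848468  0.01      ]
```

```bash
python3 -m crank '[0,0,0,0.02,0,-0.03,15, 0,0,0,0.0077,0,-0.04,15, 0,0,0,0,0,-0.035,15, 0,0,0,0,0,-0.02,15, 0,0,0,0,0,-0.007,15, 0,0,0,0,0,-0.002,15, 0,0,0,0,0,0,15, 0,0,0,0,0,0,15]' 30; python3 -c "
from h import *
st()"
```

```text
time_s: 6.35
position: [0.4952, -0.2771, 0.022]
tool_rot: [[0.0, -1.0, 0.002], [-1.0, -0.0, -0.001], [0.001, -0.002, -1.0]]
ft_force: [0.3, -0.7, -0.7]
grip_width: 0.0223
t 6.35 p [ 0.4952 -0.2771  0.022 ] yaw -90.0 tz [ 0.002 -0.001 -1.   ] q [-41.  38.  88.   0.  54.  49.] w 0.0223 F [ 0.3 -0.7 -0.7]
```

```bash
python3 -m crank '[0,0,0,0,0,-0.002,15, 0,0,0,0,0,-0.001,15, 0,0,0,0,0,0,15]'; python3 -m crank '[0,0,0,-0.001,0,-0.001,15, 0,0,0,0,0,0,15]'
```

```text
time_s: 6.65
position: [0.4948, -0.2771, 0.0182]
tool_rot: [[-0.0, -1.0, 0.001], [-1.0, 0.0, -0.0], [0.0, -0.001, -1.0]]
ft_force: [0.3, 0.0, 2.4]
grip_width: 0.0223
time_s: 6.85
position: [0.4947, -0.2771, 0.0182]
tool_rot: [[-0.0, -1.0, 0.003], [-1.0, 0.0, -0.001], [0.001, -0.003, -1.0]]
ft_force: [2.6, 3.1, 9.9]
grip_width: 0.0223
```

Contact with the floor. I'm releasing, lifting, and heading for the cup at about (0.427,-0.106).

```bash
python3 -m crank '[0,0,0,0,0,0,25, 0,0,0,0,0,0,33, 0,0,0,0,0,0,38, 0,0,0,0,0,0,38, 0,0,0,0,0,0.02,38, 0,0,0,0,0,0.04,38, 0,0,0,-0.012,0.03,0.035,50, 0,0,0,-0.012,0.045,0.015,50, 0,0,0,-0.012,0.045,0.005,50, 0,0,0,-0.012,0.04,0,50, 0,0,0,-0.018,0.011,0,50, 0,0,0,0,0,0,50, 0,0,0,0,0,0,50]'; python3 -c "
from h import *
import pickle
st();d=snap('wrist','w5.png');pickle.dump(d,open('w5.pkl','wb'))
print(px(d,[.427,-.106,.026]), px(d,[.427,-.106,.0]),px(d,[.493,-.278,.008]))
"
```

```text
time_s: 8.15
position: [0.428, -0.1062, 0.1319]
tool_rot: [[-0.0, -1.0, 0.0], [-1.0, 0.0, -0.0], [0.0, -0.0, -1.0]]
ft_force: [0.6, -0.0, -0.6]
grip_width: 0.0424
t 8.15 p [ 0.428  -0.1062  0.1319] yaw -90.0 tz [ 0. -0. -1.] q [-29.  19. 101.  -0.  60.  61.] w 0.0424 F [ 0.6 -0.  -0.6]
[273.17124814 212.96061131] [273.12698999 204.78106877] [486.0766934  128.01667059]
```

View pics/w5.png

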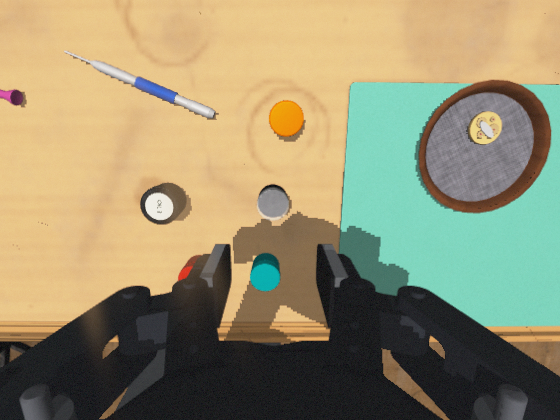

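Movement in the stand at (486,128) as predicted. Cup lid at about (274,203).

```bash
python3 -c "
from h import *
import pickle,cv2
d=pickle.load(open('w5.pkl','rb'))
hs=cv2.cvtColor(d['frame'],cv2.COLOR_RGB2HSV).astype(int)
m=np.zeros(hs.shape[:2],np.uint8);m[175:222,250:300]=(hs[...,1]<60)[175:222,250:300]
c=max(cv2.findContours(m,cv2.RETR_EXTERNAL,cv2.CHAIN_APPROX_NONE)[0],key=cv2.contourArea)
print(cv2.boundingRect(c),cv2.minEnclosingCircle(c)); x,y,w,h=cv2.boundingRect(c)
print('lid',pt(d,x+w/2,y+h-w/2,.026),'base far edge',pt(d,x+w/2,y,0))
b=[pt(d,u,v,.008) for u,v in((486,128),)];print('mov',b)
"
```

```text
(257, 185, 32, 35) ((272.1317443847656, 202.167236328125), 17.59775161743164)
lid [ 0.43441637 -0.10586771  0.026     ] base far edge [ 0.44475451 -0.10589966  0.        ]
mov [array([ 0.49301286, -0.2779351 ,  0.008     ])]
```

```bash
python3 -m crank '[0,0,0,0.005,0,-0.03,50, 0,0,0,0,0,-0.04,50, 0,0,0,0,0,-0.03,50, 0,0,0,0,0,-0.014,50, 0,0,0,0,0,0,50, 0,0,0,0,0,0,35, 0,0,0,0,0,0,15, 0,0,0,0,0,0,15, 0,0,0,0,0,0,15, 0,0,0,0,0,0,15]' 30; python3 -m crank '[0,0,0,0,0,0.02,15, 0,0,0,0,0,0.03,15, 0,0,0,0.001,-0.02,0.03,15, 0,0,0,0.001,-0.04,0,15, 0,0,0,0.003,-0.04,0,15, 0,0,0,0.003,-0.04,0,15, 0,0,0,0.003,-0.032,0,15, 0,0,0,0.01,0,0,15, 0,0,0,0,0,0,15, 0,0,0,0,0,0,15]'; python3 -c "
from h import *
import pickle
st();d=snap('wrist','w6.png');pickle.dump(d,open('w6.pkl','wb'))
"
```

```text
time_s: 9.2
position: [0.433, -0.1061, 0.0183]
tool_rot: [[-0.0, -1.0, 0.001], [-1.0, 0.0, -0.001], [0.001, -0.001, -1.0]]
ft_force: [0.4, -0.2, 3.7]
grip_width: 0.024
time_s: 10.2
position: [0.4535, -0.2767, 0.0977]
tool_rot: [[0.001, -1.0, -0.001], [-1.0, -0.001, 0.001], [-0.001, 0.001, -1.0]]
ft_force: [0.7, 0.1, 0.7]
grip_width: 0.0244
t 10.2 p [ 0.4535 -0.2767  0.0977] yaw -89.9 tz [-0.001  0.001 -1.   ] q [-44.  29.  90.   0.  61.  46.] w 0.0244 F [0.7 0.1 0.7]
```

View pics/w6.png

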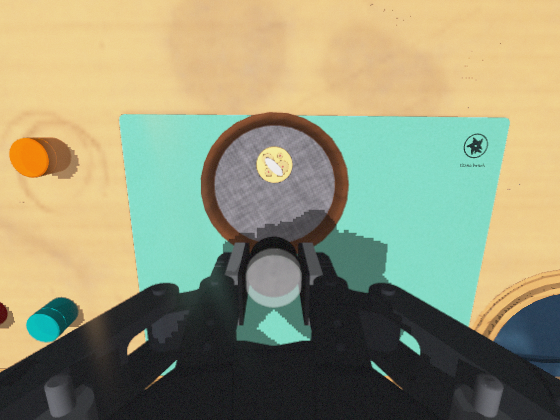

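Cup held, and the movement is at (274,165) in the stand. Lowering the cup 32 mm nearer the robot than the movement.

```bash
python3 -m crank '[0,0,0,0.0075,-0.001,-0.03,15, 0,0,0,0,0,-0.03,15, 0,0,0,0,0,-0.01,15, 0,0,0,0,0,-0.004,15, 0,0,0,0,0,0,15, 0,0,0,0,0,0,15]'; python3 -m crank '[0,0,0,0,0,-0.0015,15, 0,0,0,0,0,0,15]'
```

```text
time_s: 10.85
position: [0.4616, -0.2792, 0.025]
tool_rot: [[0.0, -1.0, 0.001], [-1.0, -0.0, -0.001], [0.001, -0.001, -1.0]]
ft_force: [-0.7, -0.2, 0.4]
grip_width: 0.0245
time_s: 11.05
position: [0.4613, -0.279, 0.0228]
tool_rot: [[-0.0, -1.0, 0.001], [-1.0, 0.0, -0.001], [0.001, -0.001, -1.0]]
ft_force: [-0.2, -0.0, -0.5]
grip_width: 0.0245
```

```bash
python3 -m crank '[0,0,0,0,0,-0.001,15, 0,0,0,0,0,0,15, 0,0,0,0,0,0,28, 0,0,0,0,0,0,38, 0,0,0,0,0,0,38, 0,0,0,0,0,0.02,38, 0,0,0,0,0,0.04,38, 0,0,0,0,0,0.04,38]'; python3 -m crank '[0,0,0,0.014,0.0444,0.008,50, 0,0,0,0.014,0.0444,0.008,50, 0,0,0,0.014,0.0444,0.008,50, 0,0,0,0.014,0.0444,0.008,50, 0,0,0,0.014,0.0444,0.008,50, 0,0,0,0.014,0.0444,0.008,50, 0,0,0,0.014,0.0444,0.008,50, 0,0,0,0.014,0.0444,0.008,50, 0,0,0,0.014,0.0444,0.008,50, 0,0,0,0.014,0.0444,0.008,50, 0,0,0,0,0,0,50, 0,0,0,0,0,0,50]'; python3 -c "
from h import *
import pickle
st();d=snap('wrist','w7.png');pickle.dump(d,open('w7.pkl','wb'));t=snap('top','t7.png');pickle.dump(t,open('t7.pkl','wb'))
print(px(t,[.63,.166,.08]))
"
```

```text
time_s: 11.85
position: [0.4608, -0.2786, 0.122]
tool_rot: [[-0.0, -1.0, -0.001], [-1.0, 0.0, 0.001], [-0.001, 0.001, -1.0]]
ft_force: [-0.2, -0.5, 0.3]
grip_width: 0.0326
time_s: 13.05
position: [0.601, 0.1658, 0.2008]
tool_rot: [[0.002, -1.0, -0.001], [-1.0, -0.002, -0.0], [0.0, 0.001, -1.0]]
ft_force: [-0.2, 0.4, -0.5]
grip_width: 0.0428
t 13.05 p [0.601  0.1658 0.2008] yaw -89.9 tz [-0.001 -0.    -1.   ] q [ 5. 31. 66. -0. 83. 94.] w 0.0428 F [-0.2  0.4 -0.5]
[212.30923738 151.1314998 ]
```

View pics/w7.png

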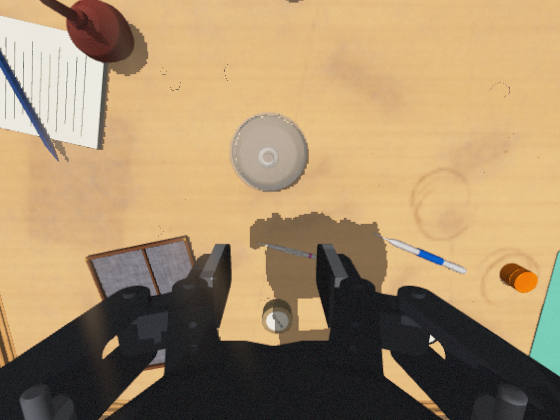

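The cloche's outline is centred at (270,152) with its knob at (268,157).

```bash
python3 -c "
from h import *
import pickle
d=pickle.load(open('w7.pkl','rb'))
print(pt(d,268,157,.079),pt(d,270,152,.02),pt(d,270,152,.04))
for u,v in ((270,113),(270,192),(231,152),(308,152)):print(pt(d,u,v,.0),pt(d,u,v,.03))
"
```

```text
[0.6427677  0.17021673 0.079     ] [0.64176042 0.169086   0.02      ] [0.64346799 0.16891468 0.04      ]
[0.67990597 0.16920144 0.        ] [0.67884632 0.16894953 0.03      ]
[0.59641691 0.16931972 0.        ] [0.60294296 0.16905707 0.03      ]
[0.64001426 0.210874   0.        ] [0.64257912 0.20683578 0.03      ]
[0.64010829 0.12869151 0.        ] [0.6426646  0.13212028 0.03      ]
```

```bash
python3 -m crank '[0,0,0,0.0415,0.004,-0.02,50, 0,0,0,0,0,-0.03,50, 0,0,0,0,0,-0.04,50, 0,0,0,0,0,-0.03,50, 0,0,0,0,0,-0.011,50, 0,0,0,0,0,0,50, 0,0,0,0,0,0,50]' 40; python3 -m crank '[0,0,0,0,0,0,40, 0,0,0,0,0,0,30, 0,0,0,0,0,0,20, 0,0,0,0,0,0,8, 0,0,0,0,0,0,8, 0,0,0,0,0,0,8]'; python3 -m crank '[0,0,0,0,0,0.003,8, 0,0,0,0,0,0.005,8, 0,0,0,0,0,0.01,8, 0,0,0,0,0,0.02,8, 0,0,0,0,0,0,8]'; python3 -c "
from h import *
import pickle
st();d=snap('wrist','w8.png');pickle.dump(d,open('w8.pkl','wb'));s=snap('side','s8.png');pickle.dump(s,open('s8.pkl','wb'))
cv2.imwrite('pics/c8.png',np.hstack([d['frame'][:,100:440],s['frame'][100:400,50:300][[*range(300)]+[0]*120]])[:,:,::-1])
"
```

```text
time_s: 13.85
position: [0.6435, 0.1685, 0.072]
tool_rot: [[-0.001, -1.0, 0.002], [-1.0, 0.001, 0.0], [-0.0, -0.002, -1.0]]
ft_force: [0.8, -0.2, 0.6]
grip_width: 0.0428
time_s: 14.45
position: [0.643, 0.1693, 0.0711]
tool_rot: [[0.0, -1.0, 0.001], [-1.0, -0.0, 0.0], [-0.0, -0.001, -1.0]]
ft_force: [-0.5, 1.8, 5.6]
grip_width: 0.0155
time_s: 14.95
position: [0.644, 0.1692, 0.1114]
tool_rot: [[-0.0, -1.0, 0.005], [-1.0, 0.0, 0.0], [-0.0, -0.005, -1.0]]
ft_force: [-0.8, -0.3, -0.1]
grip_width: 0.0154
t 14.95 p [0.644  0.1692 0.1114] yaw -90.0 tz [ 0.005  0.    -1.   ] q [ 5. 39. 65. -0. 75. 95.] w 0.0154 F [-0.8 -0.3 -0.1]
```

View pics/c8.png

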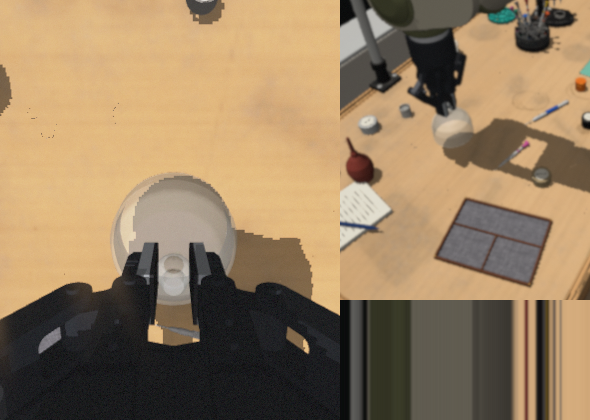

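The cloche hangs level from the gripper in both views. I'm carrying it over the stand with its rim about 75 mm up.

```bash
python3 -m crank '[0,0,0,0,0,0.02,8, 0,0,0,-0.005,-0.013,0.015,8, 0,0,0,-0.01,-0.027,0,8, 0,0,0,-0.015,-0.040,0,8, 0,0,0,-0.015,-0.040,0,8, 0,0,0,-0.015,-0.040,0,8, 0,0,0,-0.015,-0.040,0,8, 0,0,0,-0.015,-0.040,0,8, 0,0,0,-0.015,-0.040,0,8, 0,0,0,-0.015,-0.040,0,8, 0,0,0,-0.015,-0.040,0,8, 0,0,0,-0.015,-0.040,0,8, 0,0,0,-0.010,-0.030,0,8, 0,0,0,-0.007,-0.017,0,8, 0,0,0,0,0,0,8, 0,0,0,0,0,0,8]'; python3 -c "
from h import *
import pickle
st();d=snap('wrist','w9.png');pickle.dump(d,open('w9.pkl','wb'));print(px(d,[.477,-.278,.011]))
"
```

```text
time_s: 16.65
position: [0.4751, -0.2778, 0.1432]
tool_rot: [[-0.001, -1.0, -0.0], [-1.0, 0.001, 0.0], [-0.0, 0.0, -1.0]]
ft_force: [-0.3, 0.6, -0.6]
grip_width: 0.0154
t 16.65 p [ 0.4751 -0.2778  0.1432] yaw -90.1 tz [-0.  0. -1.] q [-43.  27.  83.   0.  69.  47.] w 0.0154 F [-0.3  0.6 -0.6]
[273.67643377 201.45105387]
```

View pics/w9.png

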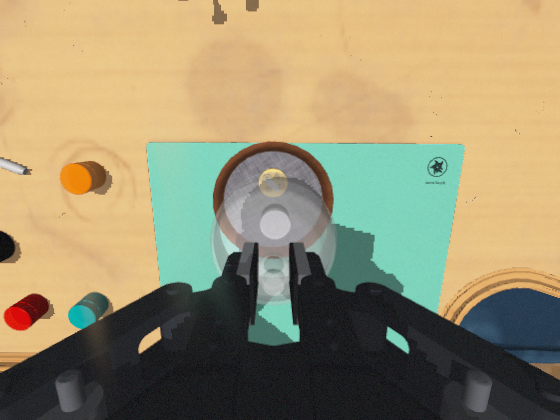

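Under the cloche the movement is at (273,182) and the cup lid at (275,222). The stand ring spans u 214–333 with its top at v 142. The cloche outline spans u 212–337 with its far edge at v≈177.

```bash
python3 -c "
from h import *
import pickle
d=pickle.load(open('w9.pkl','rb'))
print('stand far edge',pt(d,274,142,.011)-[.054,0,0],[pt(d,u,199,.011)[1] for u in(214,333)])
print('mov',pt(d,273,182,.008),'cup',pt(d,275,222,.03))
for z in(.072,.09,.1):print('cloche far',pt(d,274,177,z)-[.0395,0,0],[pt(d,u,235,z)[1] for u in(212,337)])
"
```

```text
stand far edge [ 0.47438195 -0.27832583  0.011     ] [np.float64(-0.2254682136150745), np.float64(-0.33024906944496607)]
mov [ 0.49383655 -0.27743134  0.008     ] cup [ 0.46410035 -0.27904512  0.03      ]
cloche far [ 0.46941519 -0.27810715  0.072     ] [np.float64(-0.23485292890051326), np.float64(-0.3220172704183208)]
cloche far [ 0.47241168 -0.27804952  0.09      ] [np.float64(-0.23867575751324535), np.float64(-0.3180203280131043)]
cloche far [ 0.47407639 -0.2780175   0.1       ] [np.float64(-0.2407995511869854), np.float64(-0.31579980445465067)]
```

```bash
python3 -m crank '[0,0,0,0.0025,0,-0.015,8, 0,0,0,0,0,-0.02,8, 0,0,0,0,0,-0.015,8, 0,0,0,0,0,-0.009,8, 0,0,0,0,0,-0.004,8, 0,0,0,0,0,0,8, 0,0,0,0,0,0,8]'; python3 -m crank '[0,0,0,0,0,-0.002,8, 0,0,0,0,0,-0.001,8, 0,0,0,0,0,0,8]';python3 -m crank '[0,0,0,0,0,-0.0015,8, 0,0,0,0,0,0,8]'
```

```text
time_s: 17.4
position: [0.4785, -0.2779, 0.0809]
tool_rot: [[0.0, -1.0, 0.001], [-1.0, -0.0, -0.001], [0.001, -0.001, -1.0]]
ft_force: [-0.4, -0.6, -0.4]
grip_width: 0.0155
time_s: 17.7
position: [0.4782, -0.2779, 0.0774]
tool_rot: [[-0.0, -1.0, 0.0], [-1.0, 0.0, 0.0], [-0.0, -0.0, -1.0]]
ft_force: [0.0, -0.2, -1.0]
grip_width: 0.0154
time_s: 17.9
position: [0.4781, -0.2779, 0.0757]
tool_rot: [[-0.0, -1.0, -0.0], [-1.0, 0.0, 0.0], [-0.0, 0.0, -1.0]]
ft_force: [-0.2, -0.4, -0.8]
grip_width: 0.0153
```

```bash
python3 -m crank '[0,0,0,0,0,-0.0015,8, 0,0,0,0,0,0,8]';python3 -m crank '[0,0,0,0,0,-0.001,8, 0,0,0,0,0,0,8]'
```

```text
time_s: 18.1
position: [0.4782, -0.2779, 0.0751]
tool_rot: [[-0.0, -1.0, 0.0], [-1.0, 0.0, -0.0], [0.0, -0.0, -1.0]]
ft_force: [-2.9, 2.3, 7.1]
grip_width: 0.015
time_s: 18.3
position: [0.4782, -0.2779, 0.075]
tool_rot: [[0.0, -1.0, 0.001], [-1.0, -0.0, -0.001], [0.001, -0.001, -1.0]]
ft_force: [-4.3, 3.7, 15.5]
grip_width: 0.0157
```

Seated at the expected height. I'm easing up, releasing, lifting straight off, then going over the pin vice and turning the jaws square to it.

```bash
python3 -m crank '[0,0,0,0,0,0.0025,8, 0,0,0,0,0,0,20, 0,0,0,0,0,0,35, 0,0,0,0,0,0,45, 0,0,0,0,0,0,45, 0,0,0,0,0,0.02,45, 0,0,0,0,0,0.035,45, 0,0,0,0,0,0.035,45]'; python3 -m crank '[0,0,0.1466,0.0055,0.033,0,45, 0,0,0.1466,0.0055,0.033,0,45, 0,0,0.1466,0.0055,0.033,0,45, 0,0,0.1466,0.0055,0.033,0,45, 0,0,0.1466,0.0055,0.033,0,45, 0,0,0.1466,0.0055,0.033,0,45, 0,0,0.1466,0.0055,0.033,0,45, 0,0,0.1466,0.0055,0.033,0,45, 0,0,0,0,0,-0.01,45, 0,0,0,0,0,0,45]' 40; python3 -c "
from h import *
import pickle
st();d=snap('wrist','w10.png');pickle.dump(d,open('w10.pkl','wb'))
hs=cv2.cvtColor(d['frame'],cv2.COLOR_RGB2HSV)
m=cv2.inRange(hs,(100,130,60),(125,255,255))
c=max(cv2.findContours(m,cv2.RETR_EXTERNAL,cv2.CHAIN_APPROX_NONE)[0],key=cv2.contourArea)
r=cv2.minAreaRect(c);print(r,pt(d,*r[0],.006));b=cv2.boxPoints(r);print([pt(d,*p,.006).round(4)[:2] for p in b])
"
```

```text
time_s: 19.1
position: [0.478, -0.2777, 0.1665]
tool_rot: [[-0.0, -1.0, -0.001], [-1.0, 0.0, 0.001], [-0.001, 0.001, -1.0]]
ft_force: [0.7, 0.1, -0.4]
grip_width: 0.0388
time_s: 20.1
position: [0.5216, -0.0134, 0.1547]
tool_rot: [[0.922, -0.388, -0.002], [-0.388, -0.922, 0.0], [-0.002, 0.001, -1.0]]
ft_force: [-0.8, -0.6, -0.2]
grip_width: 0.0384
t 20.1 p [ 0.5216 -0.0134  0.1547] yaw -22.8 tz [-0.002  0.    -1.   ] q [-14.  24.  87.  -0.  69.   8.] w 0.0384 F [-0.8 -0.6 -0.2]
((273.0, 199.5), (33.0, 8.0), 90.0) [ 0.52180464 -0.01480079  0.006     ]
[array([0.5245, 0.0011]), array([ 0.5313, -0.0018]), array([ 0.519 , -0.0311]), array([ 0.512 , -0.0282])]
```

View pics/w10.png

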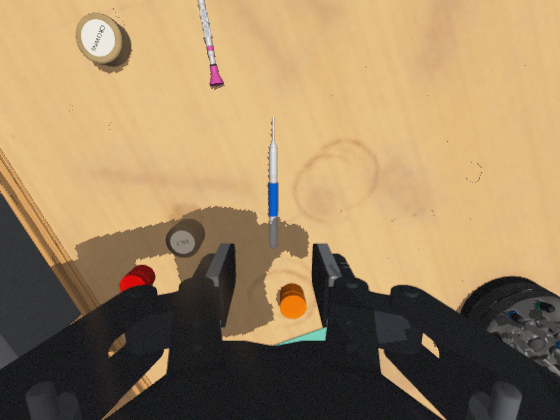

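The vice is exactly upright in the picture, with the blue sleeve at (273,199), under the TCP to within 1.5 mm. Descending.

```bash
python3 -m crank '[0,0,0,0,-0.001,-0.04,35, 0,0,0,0,0,-0.045,35, 0,0,0,0,0,-0.035,30, 0,0,0,0,0,-0.014,30, 0,0,0,0,0,-0.003,30, 0,0,0,0,0,0,30, 0,0,0,0,0,0,30]'; python3 -m crank '[0,0,0,0,0,0,20, 0,0,0,0,0,0,8, 0,0,0,0,0,0,0, 0,0,0,0,0,0,0, 0,0,0,0,0,0,0, 0,0,0,0,0,0,0]'
```

```text
time_s: 20.85
position: [0.5228, -0.0155, 0.0199]
tool_rot: [[0.921, -0.389, 0.002], [-0.389, -0.921, -0.001], [0.002, -0.0, -1.0]]
ft_force: [0.5, 0.5, 0.6]
grip_width: 0.0255
time_s: 21.45
position: [0.5226, -0.0151, 0.0198]
tool_rot: [[0.922, -0.388, 0.002], [-0.388, -0.922, -0.001], [0.002, -0.0, -1.0]]
ft_force: [-1.3, -1.7, 5.7]
grip_width: 0.0075
```

```bash
python3 -m crank '[0,0,0,0,0,0,20, 0,0,0,0,0,0,30, 0,0,0,0,0,-0.0035,30, 0,0,0,0,0,0,30, 0,0,0,0,0,0,15, 0,0,0,0,0,0,0, 0,0,0,0,0,0,0, 0,0,0,0,0,0,0, 0,0,0,0,0,0,0]'
```

```text
time_s: 22.35
position: [0.5222, -0.0149, 0.0153]
tool_rot: [[0.922, -0.388, 0.0], [-0.388, -0.922, -0.0], [0.0, 0.0, -1.0]]
ft_force: [0.7, 0.5, 0.7]
grip_width: 0.0078
```

Gripped low enough. I'm lifting, carrying it to the tray and turning it by −55.5° on the way.

```bash
python3 -m crank '[0,0,0,0,0,0.03,0, 0,0,0,0,0,0.045,0, 0,0,0,-0.008,0.0283,0.035,0, 0,0,-0.1384,-0.01,0.0364,0,0, 0,0,-0.1384,-0.01,0.0364,0,0, 0,0,-0.1384,-0.01,0.0364,0,0, 0,0,-0.1384,-0.01,0.0364,0,0, 0,0,-0.1384,-0.01,0.0364,0,0, 0,0,-0.1384,-0.01,0.0364,0,0, 0,0,-0.1384,-0.01,0.0364,0,0, 0,0,0,0,0,0,0, 0,0,0,0,0,0,0]'; python3 -c "
from h import *
import pickle
st();d=snap('wrist','w11.png');pickle.dump(d,open('w11.pkl','wb'))
for n,p in (('trough c',(.4552,.2709,.004)),('c1',(.5215,.3773,.009)),('c2',(.5409,.2624,.009)),('c3',(.3742,.2287,.009))):print(n,px(d,p))
"
```

```text
time_s: 23.55
position: [0.4438, 0.2685, 0.1252]
tool_rot: [[0.206, -0.979, -0.0], [-0.979, -0.206, -0.0], [0.0, 0.0, -1.0]]
ft_force: [-0.2, 0.4, -1.2]
grip_width: 0.0075
t 23.55 p [0.4438 0.2685 0.1252] yaw -78.1 tz [-0. -0. -1.] q [18. 26. 90. -0. 64. 96.] w 0.0075 F [-0.2  0.4 -1.2]
trough c [273.07773781 193.40190704]
c1 [152.54246862  82.0962338 ]
c2 [307.41181585  88.48468846]
c3 [300.54034782 290.17933415]
```

View pics/w11.png

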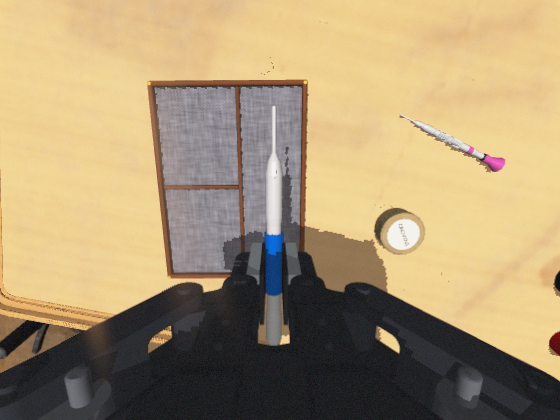

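The vice is held, lying along the trough's direction. Tray corners are at (149,81), (308,81) and (169,277), and the brown tin's label is at (404,234).

```bash
python3 -c "
from h import *
import pickle
d=pickle.load(open('w11.pkl','rb'))
A,B,C=[pt(d,u,v,.009)[:2] for u,v in((149,81),(308,81),(169,277))]
print(A,B,C,'len',np.linalg.norm(A-B),np.linalg.norm(A-C),'ang',np.degrees(np.arctan2(*(A-C)[::-1])))
a=np.arctan2(*(A-C)[::-1]); b=np.arctan2(*(A-B)[::-1])-np.pi/2; th=(a+b)/2; print(np.degrees([a,b]))
X=np.array([np.cos(th),np.sin(th)]);Y=np.array([-X[1],X[0]])
O=(B+C)/2; print('O',O,'trough',O-.0325*Y,'tcp tgt',O-.0325*Y-.012*X,'wells',O+.0255*Y+.04*X,O+.0255*Y-.04*X)
hs=cv2.cvtColor(d['frame'],cv2.COLOR_RGB2HSV)
m=np.zeros(hs.shape[:2],np.uint8);m[205:260,375:430]=(cv2.inRange(hs,(0,0,190),(180,50,255)))[205:260,375:430]
c=max(cv2.findContours(m,cv2.RETR_EXTERNAL,cv2.CHAIN_APPROX_NONE)[0],key=cv2.contourArea)
r=cv2.minEnclosingCircle(c);print(r,'tin',pt(d,*r[0],.02))
"
```

```text
[0.52172929 0.37999162] [0.54612708 0.26319779] [0.3630259  0.34600992] len 0.11931492369201768 0.1623007116955379 ang 12.085724314162674
[12.08572431 11.79919757]
O [0.45457649 0.30460386] trough [0.46130169 0.27280729] tcp tgt [0.44956142 0.27032414] wells [0.48843403 0.3378291 ] [0.41016556 0.32127476]
((403.0, 234.0), 16.643415451049805) tin [0.44722688 0.16084863 0.02      ]
```

```bash
python3 -m crank '[0,0,0,0.0055,0.0015,-0.03,0, 0,0,0,0,0,-0.04,0, 0,0,0,0,0,-0.022,0, 0,0,0,0,0,-0.009,0, 0,0,0,0,0,-0.003,0, 0,0,0,0,0,0,0, 0,0,0,0,0,0,0]'; python3 -m crank '[0,0,0,0,0,-0.0015,0, 0,0,0,0,0,0,0]'
```

```text
time_s: 24.3
position: [0.4504, 0.2697, 0.0224]
tool_rot: [[0.202, -0.979, 0.002], [-0.979, -0.202, 0.001], [-0.0, -0.002, -1.0]]
ft_force: [-0.1, 0.3, -0.2]
grip_width: 0.0079
time_s: 24.5
position: [0.4499, 0.2698, 0.0203]
tool_rot: [[0.203, -0.979, 0.001], [-0.979, -0.203, 0.0], [-0.0, -0.001, -1.0]]
ft_force: [-0.4, 0.7, -0.1]
grip_width: 0.0082
```

```bash
python3 -m crank '[0,0,0,0,0,-0.001,0, 0,0,0,0,0,-0.0005,0, 0,0,0,0,0,0,0]'; python3 -m crank '[0,0,0,0,0,0,10, 0,0,0,0,0,0,15, 0,0,0,0,0,0,15, 0,0,0,0,0,0.01,15, 0,0,0,0,0,0.03,20, 0,0,0,0,0,0.04,60, 0,0,0,0,-0.03,0.02,60, 0,0,0,0,-0.04,0,60, 0,0,0,-0.003,-0.039,0,60, 0,0,0,0,0,0,60, 0,0,0,0,0,0,60]'; python3 -c "
from h import *
import pickle
st();d=snap('wrist','w12.png');pickle.dump(d,open('w12.pkl','wb'))
hs=cv2.cvtColor(d['frame'],cv2.COLOR_RGB2HSV)
p=px(d,[.4472,.1608,.02]);print(p);u,v=p.astype(int)
m=np.zeros(hs.shape[:2],np.uint8);s=np.s_[v-35:v+35,u-35:u+35];m[s]=(cv2.inRange(hs,(0,0,130),(180,50,255)))[s]
c=max(cv2.findContours(m,cv2.RETR_EXTERNAL,cv2.CHAIN_APPROX_NONE)[0],key=cv2.contourArea)
r=cv2.minEnclosingCircle(c);print(r,'tin',pt(d,*r[0],.02))
m=cv2.inRange(hs,(100,130,60),(125,255,255))
c=max(cv2.findContours(m,cv2.RETR_EXTERNAL,cv2.CHAIN_APPROX_NONE)[0],key=cv2.contourArea)
r=cv2.minAreaRect(c);b=cv2.boxPoints(r);print('vice blue',r,pt(d,*r[0],.009),[pt(d,*p,.01).round(4)[:2] for p in b])
"
```

```text
time_s: 24.8
position: [0.4499, 0.2698, 0.0193]
tool_rot: [[0.203, -0.979, 0.001], [-0.979, -0.203, 0.0], [-0.0, -0.001, -1.0]]
ft_force: [-3.3, -1.9, 9.0]
grip_width: 0.0078
time_s: 25.9
position: [0.4469, 0.1603, 0.1189]
tool_rot: [[0.201, -0.98, 0.001], [-0.98, -0.201, 0.0], [-0.0, -0.001, -1.0]]
ft_force: [0.6, -0.3, 0.5]
grip_width: 0.0514
t 25.9 p [0.4469 0.1603 0.1189] yaw -78.4 tz [ 0.001  0.    -1.   ] q [ 5. 23. 97.  0. 60. 84.] w 0.0514 F [ 0.6 -0.3  0.5]
[272.58111038 213.76834297]
((271.7900695800781, 213.3091583251953), 16.875102996826172) tin [0.44744149 0.16147735 0.02      ]
vice blue ((138.35665893554688, 178.78155517578125), (41.01128005981445, 12.209909439086914), 83.2901611328125) [0.45105753 0.27012272 0.009     ] [array([0.4655, 0.2775]), array([0.4684, 0.2684]), array([0.4367, 0.2616]), array([0.4336, 0.2711])]
```

Vice released in the trough, with the sleeve at (0.451,0.270). Now the tin.

```bash
python3 -m crank '[0,0,0,0.0005,0.001,-0.03,60, 0,0,0,0,0,-0.04,60, 0,0,0,0,0,-0.023,60, 0,0,0,0,0,-0.01,60, 0,0,0,0,0,-0.001,60, 0,0,0,0,0,0,60, 0,0,0,0,0,0,45, 0,0,0,0,0,0,30, 0,0,0,0,0,0,30, 0,0,0,0,0,0,30, 0,0,0,0,0,0,30]' 40
```

```text
time_s: 27.05
position: [0.4478, 0.162, 0.0156]
tool_rot: [[0.202, -0.979, 0.003], [-0.979, -0.202, 0.001], [-0.0, -0.003, -1.0]]
ft_force: [-1.1, 1.6, 5.3]
grip_width: 0.0339
```

Tin gripped. I'm turning the jaws 90°, because the well is longer along the tray's x, and carrying the tin to the near well.

```bash
python3 -m crank '[0,0,0,0,0,0.03,30, 0,0,0,0,0,0.04,30, 0,0,0.1428,-0.0034,0.0145,0.01,30, 0,0,0.1428,-0.0034,0.0145,0,30, 0,0,0.1428,-0.0034,0.0145,0,30, 0,0,0.1428,-0.0034,0.0145,0,30, 0,0,0.1428,-0.0034,0.0145,0,30, 0,0,0.1428,-0.0034,0.0145,0,30, 0,0,0.1428,-0.0034,0.0145,0,30, 0,0,0.1428,-0.0034,0.0145,0,30, 0,0,0.1428,-0.0034,0.0145,0,30, 0,0,0.1428,-0.0034,0.0145,0,30, 0,0,0.1428,-0.0034,0.0145,0,30, 0,0,0,0,0,-0.03,30, 0,0,0,0,0,-0.03,30, 0,0,0,0,0,-0.012,30, 0,0,0,0,0,0,30, 0,0,0,0,0,0,30]'; python3 -c "
from h import *
st()"
```

```text
time_s: 28.85
position: [0.4104, 0.3214, 0.0234]
tool_rot: [[0.979, 0.202, 0.001], [0.202, -0.979, 0.001], [0.002, -0.0, -1.0]]
ft_force: [0.9, 0.8, 0.6]
grip_width: 0.0334
t 28.85 p [0.4104 0.3214 0.0234] yaw 11.7 tz [ 0.001  0.001 -1.   ] q [25. 35. 95.  0. 50. 13.] w 0.0334 F [0.9 0.8 0.6]
```

```bash
python3 -m crank '[0,0,0,0,0,-0.002,30, 0,0,0,0,0,-0.001,30, 0,0,0,0,0,0,30]'; python3 -m crank '[0,0,0,0,0,-0.001,30, 0,0,0,0,0,0,30]'
```

```text
time_s: 29.15
position: [0.4099, 0.3213, 0.0198]
tool_rot: [[0.979, 0.202, 0.001], [0.202, -0.979, 0.0], [0.001, -0.0, -1.0]]
ft_force: [0.2, 0.4, 0.6]
grip_width: 0.0336
time_s: 29.35
position: [0.41, 0.3212, 0.0196]
tool_rot: [[0.979, 0.203, 0.001], [0.203, -0.979, 0.0], [0.001, -0.0, -1.0]]
ft_force: [-2.5, -3.2, 12.3]
grip_width: 0.0335
```

```bash
python3 -m crank '[0,0,0,0,0,0.001,30, 0,0,0,0,0,0,40, 0,0,0,0,0,0,49, 0,0,0,0,0,0,49, 0,0,0,0,0,0.02,49, 0,0,0,0,0,0.04,49, 0,0,0,0,0,0.04,49, 0,0,-0.1428,0,-0.02,0.03,49, 0,0,-0.1428,0,-0.03,0.02,49, 0,0,-0.1428,0,-0.03,0,49, 0,0,-0.1428,0,-0.03,0,49, 0,0,-0.1428,0,0,0,49, 0,0,-0.1428,0,0,0,49, 0,0,-0.1428,0,0,0,49, 0,0,-0.1428,0,0,0,49, 0,0,-0.1428,0,0,0,49, 0,0,-0.1428,0,0,0,49, 0,0,-0.1428,0,0,0,49, 0,0,0,0,0,0,49]'; python3 -c "
from h import *
import pickle
st();d=snap('wrist','w13.png');pickle.dump(d,open('w13.pkl','wb'))"
python3 -m crank '[0,0,0,0,-0.045,0,49, 0,0,0,0,-0.045,0,49, 0,0,0,0,-0.045,0,49, 0,0,0,0,-0.045,0,49, 0,0,0,0,-0.045,0,49, 0,0,0,0,-0.045,0,49, 0,0,0,0,-0.045,0,49, 0,0,0,0,-0.045,0,49, 0,0,0,0,-0.045,0,49, 0,0,0,0,-0.045,0,49, 0,0,0,0,-0.015,0,49, 0,0,0,0,0,0,49, 0,0,0,0,0,0,49]'; python3 -c "
from h import *
import pickle
st();d=snap('wrist','w14.png');pickle.dump(d,open('w14.pkl','wb'));s=snap('side');t=snap('top')
pickle.dump((s,t),open('st14.pkl','wb'))
a=pickle.load(open('w13.pkl','rb'))['frame']
print(px(d,[.477,-.278,.02]),px(s,[.477,-.278,.04]))
u,v=px(s,[.477,-.278,.04]).astype(int)
c=cv2.resize(s['frame'][max(v-35,0):v+35,u-50:u+50],(400,280),interpolation=cv2.INTER_CUBIC)
w=d['frame'][20:320,160:400];w=cv2.resize(w,(400,300)) if 0 else d['frame'][20:300,80:480]
big=np.zeros((580,800,3),np.uint8);big[:280,:400]=a[60:340,100:500];big[:280,400:]=w;big[290:570,:400]=c;big[290:570,400:]=t['frame'][130:270,120:420][:,:,:].repeat(2,0)[:, ::1].repeat(1,1)[:, :400] if 0 else cv2.resize(t['frame'][150:290,130:430],(400,280))
cv2.imwrite('pics/final.png',big[:,:,::-1])"
```

```text
time_s: 31.25
position: [0.4097, 0.2112, 0.1692]
tool_rot: [[0.201, -0.98, -0.0], [-0.98, -0.201, -0.0], [-0.0, 0.0, -1.0]]
ft_force: [0.0, -0.0, 0.2]
grip_width: 0.0415
t 31.25 p [0.4097 0.2112 0.1692] yaw -78.4 tz [-0. -0. -1.] q [12. 17. 95.  0. 67. 91.] w 0.0415 F [ 0.  -0.   0.2]
time_s: 32.6
position: [0.4096, -0.2527, 0.1691]
tool_rot: [[0.204, -0.979, -0.001], [-0.979, -0.204, 0.001], [-0.001, 0.0, -1.0]]
ft_force: [0.1, -0.6, 0.1]
grip_width: 0.0419
t 32.6 p [ 0.4096 -0.2527  0.1691] yaw -78.2 tz [-0.001  0.001 -1.   ] q [-46.  19.  92.   0.  69.  32.] w 0.0419 F [ 0.1 -0.6  0.1]
[316.69623806 132.25619523] [325.4777709 143.1305808]
```

View pics/final.png

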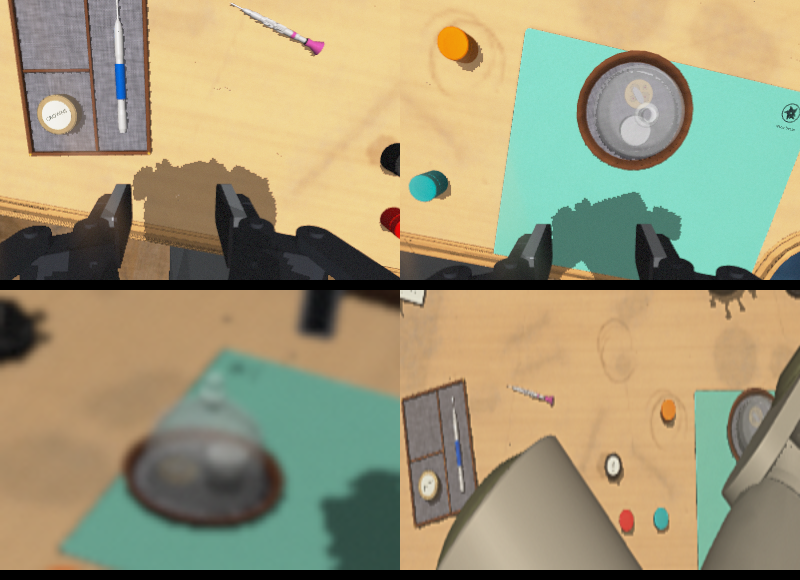

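The final picture shows both kits made up:
- **Tray:** the brown tin stands clear of the walls in the near well, and the vice lies along the trough.
- **Stand:** the cloche sits inside the lip and upright in the side view, with the movement and cup both under it.
- **Bystanders:** the black tin and pink screwdriver are where they were.
- **Robot:** it touches nothing.

Handing in.

```bash
python3 -c "
from rig import *
print(close_job())"
```

```text
the job is handed in; nothing more can be done
None
```

Both kits are made up and the job was handed in at about 33 s of the 128 s allowed; `close_job()` gave no verdict.

**What I did**
- **Movement kit:** I set the movement and the black clear-lidded cup about 30–32 mm apart on the stand's floor and lowered the cloche over them.
- **Crown kit:** I laid the pin vice in the long trough and stood the brown tin in the near square well.

**Last checks**
- **Pictures:** The final wrist, side and top views show the cloche upright inside the lip with both parts under it. They also show the vice along the trough and the tin flat and clear of the walls. The black tin and pink screwdriver looked unmoved, and the gripper was open and clear of everything.
- **Seating:** The cloche and tin made floor contact within 1 mm of the height expected from pick-up. I judged the cloche's level and centring by eye in that last picture and did not measure them.

**What disagreed**
- **Stand centre:** Estimates from the wrist camera ranged over x = 0.474–0.479 m, so I aimed for about 0.477 m. One automatic fit in the top view gave 0.490 m and I discarded it as a poor mask.
- **Grip width:** It read 1–4 mm under the true diameters.
- **First grasps:** The first grips on the movement and the vice were too high, so I redid each about 2–4 mm lower.

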